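Show a specimen jar to the label camera

TASK

First slide the label camera along its rail, lens first, until its carriage is fully home against the front stop. Then take the tall slim specimen jar out of the compartment tray, without disturbing the squat cups around it, and, keeping it upright all the way, show its label to the camera: label squarely facing the lens, its middle level with the lens and straight ahead of it, 120 mm from the glass. Finish while still holding the jar there, steady and in the air: do not put it down or let go.

Things in the scene. Friction and masses are not known exactly. Their poses are not given: they have to be found in the camera images.
- station: fixed base of the label camera, on the robot's right: grey plate 110 x 320 x 10 mm with a low rail and at each end an aluminium stop block, top 56 mm above the counter. Origin: centre of the plate's underside. Its y axis runs along the rail, the way the lens looks and the camera must be slid (roughly to the robot's left); z is up.
- camera_slide (a joint): position of the camera carriage along the rail, m: 0 against the rear stop, 0.140 against the front stop (grows along station +y). A friction slide without lock, 3 to 4 N to move, which stays where it is left.
- camera_top (a point): centre of the flat top of the camera housing, 201 mm above the counter, moving with the carriage. Housing: grey box 46 mm wide across the rail (x), 100 long (y), 54 high: pinch it from above or push its back face (50 mm behind this point). It stands on a post on the carriage block (70 x 80 mm, top at 58 mm). In front of it a 68 mm black ring light, top 3 mm above the housing's.
- lens (a point): centre of the front glass of the lens, 170 mm above the counter, 85 mm ahead (station +y) of camera_top and travelling with it; same axes as the station, the lens looks along +y.
- view_point (a point): the point in the air 120 mm straight ahead of the lens glass (lens +y), 170 mm above the counter, travelling with the camera: the middle of the jar's label belongs here.
- tray: fixed grey plastic tray, 190 x 280 x 30 mm high, walls and floor 4 mm thick, divided into 2 (along its x) by 3 (along its y) compartments at about 93 mm spacing, on the robot's left. Origin: centre of its underside, z up. Each compartment holds one container.
- jar: tall slim specimen jar, loose, upright in one compartment: frosted body 38 mm in diameter, white screw cap 42 mm in diameter and 20 mm high, 100 mm high over all, 50 to 100 g. Origin: centre of its underside, z up its axis. The label is on its -y side: upright with its y axis along the lens's y axis, the label faces the lens.
- jar_label (a point): middle of the jar's paper label with dark bars, on its surface (19 mm from the axis, -y side), 44 mm above its underside. The label is 44 mm high (from 22 to 66 mm) and wraps a third of the way round; above its middle a 16 mm paper seal strip with dark lines runs up the cap's side and over its edge to just past the middle of its top.
- jar_middle (a point): point on the jar's axis, 44 mm above its underside (right behind the middle of the label, 19 mm).
- cup0: squat specimen cup, lid 60 mm in diameter, 62 mm high, loose in a compartment of the tray; origin: centre of its underside. To be left alone.
- cup1: another squat cup like cup0
- cup2: another squat cup like cup0
- cup3: another squat cup like cup0
- cup4: another squat cup like cup0
There are look-alikes about, which are no part of the job. Leave any yellow look-alike of the jar alone.

How it is judged:
By the outcome, as a careful person would: the job done as asked, in the order asked, and still so for the second after the job is handed in, while the arm keeps its last pose, push and grip.
It also fails if it takes over 54 s, if anything falls off the work surface, if the arm or the gripper's body presses on something with over 40 N, if the wrist force passes 120 N, or if a joint passes its speed limit or range.

ROBOT

A 7-joint arm with a two-finger parallel gripper is mounted at the origin on the work surface. World frame = base frame: x ahead of the robot, y to its left, z up, the work surface at z = 0. Lengths are in m, angles in rad, forces in N, time in s.
With the tool pointing down it reaches from about 0.4 to 0.875 m from the base axis. Payload 6.5 kg.
Tool frame: the origin (TCP) lies midway between the tips of the shut fingers; the grasp point (between the pads) lies 19 mm behind it (grasp_offset is the distance from the TCP to the grasp point, in m); z points along the fingers, y is the direction in which the jaws open and shut (so a half turn about z gives the same grasp; the last joint's range is limited). The gripper opens to 85 mm and grips with 20 to 120 N. Pads are 22 mm wide; open, the fingers measure 114 mm over their backs; the gripper's body (76 mm by 85 mm) begins 54 mm behind the grasp point. The pads swing forward as they close: fully open they stand 13 mm farther back than shut.
Start: joints at [1.055, 0.536, -0.004, 1.538, 0.003, 1.067, -0.071], TCP at [0.283, -0.585, 0.231] pointing down, gripper open.
Joint ranges: [-2.7, 2.7], [-0.37, 2.16], [-1.27, 1.26], [0.24, 2.4], [-1.31, 4.45], [0.19, 1.91], [-2.76, 2.76]. Speed limits (rad/s): [2.39, 2.39, 3.14, 3.14, 3.14, 3.14, 3.14].

INTERFACE

Orientations are given as a rotation vector (axis times angle).
In Python, from bench import get_obs, snapshot, job_done, grasp_offset gives the robot as it stands.
- The arm moves only by the tool arm_command, never from a script. Its argument "series" is a list of rows, each a list of 2 entries, a list of its own where there are three numbers: the shift along the tool's x, y, z as a fraction of full scale, then the turn, a rotation vector about the tool's x, y, z as a fraction of full scale. A call has 1 to 8 rows; each row shifts and turns the commanded pose from where the row before left it, along the tool's axes as they then stand; what a row does not reach is not made up. Full scale, the value 1, is 30 cm for a shift and 45 degrees for a turn. A row lasts 1/8 s, in which the tool goes at most 62.5 mm and 10.7 degrees, less where a joint would pass 70% of its speed; a pose out of reach is approached as far as the arm can. A call with a number of a shift or a turn outside -1 to 1 is refused whole. A call with a gripper value outside its range is refused whole. "claw" is the closure, from -1 (fully open) to 1 (shut), set as the call begins (left out, the last holds). The fingers move at their own pace and stop on an object; "grip_force" is the grip in N (left out, the last holds). Time passes only in rows, so rows that do not move let the fingers close. It gives the time, the measured TCP pose, the force and the opening at its end, in the units of the state.
- get_obs(): the state, without advancing time (a new reading comes with each control period).
- snapshot(name): name is "scene" or "top"; returns a dict with "pixels" (400x640x3 uint8, red, green, blue), "camera_matrix" (3x3 intrinsics, pixels), "view" (4x4, takes a point from world to camera coordinates). Camera axes: x right, y down, z forward; pixel columns grow to the right and rows downward; lengths in m; the calibration is good to about 2 mm. A picture is of the moment at which its call begins. There is no depth.
- job_done(): hands the job in, once; it reports no verdict.
The state is a dict: "time_s": time; "joints": joint angles; "qd": joint speeds; "effort": joint torques, N m; "position": TCP position; "tcp_rot": TCP orientation; "ft_force": force on the tool from outside, world axes, zero at the start; "moment": the same for the moment, N m; "finger_gap": opening from 0.0 (shut) to 1.0 (fully open).
Only numpy, scipy, OpenCV 4.12 (cv2) and the standard library are available. Lean on these libraries where they do the work, as an engineer would, in place of code of your own. Each camera call takes 0.05 s, during which the arm holds its last target. There are 200 camera calls.

## Working session

There is one attempt and no reset: what is moved stays moved. The work goes in short steps, Python scripts to look and compute and a tool call to move; the robot and the scene stay as the last step left them, time stands still between calls to the robot, and variables do not carry over. Pictures are saved under pics/ and viewed, about 8 in all and at most 12, crops included, and the job is handed in when it is done.

Besides the shell and the picture viewer there is one more tool, called after "Emit:" as a command line: name --argument value ..., lists and objects as JSON in quotes. arm_command: Moves the arm, as the interface text tells. Shift numbers are shares of 30 cm and turn numbers shares of 45 degrees, none past 1 either way. Its arguments: {"type":"object","properties":{"series":{"type":"array"},"claw":{"type":"number"},"grip_force":{"type":"number"}},"required":["series"]}

```bash
mkdir -p pics; ls; cat > h.py <<'E'
import numpy as np, cv2, json
from bench import get_obs, snapshot, job_done, grasp_offset
def take(name,fn):
    s=snapshot(name); cv2.imwrite('pics/'+fn+'.png',s['pixels'][:,:,::-1])
    np.savez('pics/'+fn+'.npz',K=s['camera_matrix'],V=s['view'],p=s['pixels']); return s
def ray(s,u,v,z):
    K,V=np.array(s['K']),np.array(s['V']); R,t=V[:3,:3],V[:3,3]
    d=R.T@np.linalg.inv(K)@[u,v,1]; c=-R.T@t
    return c+d*(z-c[2])/d[2]
def proj(s,p):
    K,V=np.array(s['K']),np.array(s['V']); q=K@(V[:3,:3]@p+V[:3,3]); return q[:2]/q[2]
def crop(fn,x0,y0,x1,y1,k,out):
    im=cv2.imread('pics/'+fn+'.png')[y0:y1,x0:x1]; cv2.imwrite('pics/'+out+'.png',cv2.resize(im,None,fx=k,fy=k,interpolation=cv2.INTER_CUBIC))
E
python3 - <<'E'
from h import *
o=get_obs(); print(o); print(grasp_offset)
for n in('scene','top'):
    s=take(n,n+'0'); V=np.array(s['view']); print(np.array(s['camera_matrix']).tolist(), -V[:3,:3].T@V[:3,3], V[:3,:3].round(2).tolist())
a=cv2.imread('pics/scene0.png');b=cv2.imread('pics/top0.png')
E
```

```text
pics
{'time_s': 0.0, 'joints': array([ 1.05480632,  0.53723117, -0.00443917,  1.5388874 ,  0.00260758,
        1.06729519, -0.07121988]), 'qd': array([ 2.14225392e-03,  1.78723365e-04, -5.69928558e-04,  1.00357401e-05,
        1.52069262e-04,  1.61240191e-03, -6.20640836e-05]), 'effort': array([ 9.13750500e-04, -5.83404672e+01,  1.04880162e+00, -2.59099782e+01,
        1.22456034e-02,  9.63481347e-03,  1.18786357e-06]), 'position': array([ 0.28230404, -0.58477641,  0.2303654 ]), 'tcp_rot': array([-3.06077001e+00, -7.00287224e-01,  8.46595889e-04]), 'ft_force': array([ 0.38078268,  0.27172568, -0.2256754 ]), 'moment': array([ 0.00545471,  0.003183  , -0.03779877]), 'finger_gap': 1.0026153516152296}
0.0187
[[369.3470280246342, 0.0, 326.75461752924565], [0.0, 369.3470280246342, 202.3872387647035], [0.0, 0.0, 1.0]] [ 1.18446259 -0.10741936  0.70019934] [[0.18, 0.98, 0.02], [0.62, -0.1, -0.78], [-0.76, 0.15, -0.63]]
[[466.19810274714825, 0.0, 321.40305057608094], [0.0, 466.19810274714825, 193.96329280893576], [0.0, 0.0, 1.0]] [0.23054905 0.02794293 1.50364762] [[0.02, -1.0, 0.0], [-0.98, -0.02, -0.2], [0.2, -0.0, -0.98]]
```

View pics/top0.png

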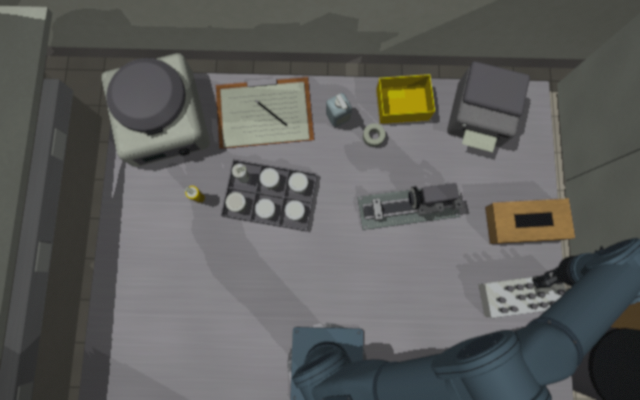

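View pics/scene0.png

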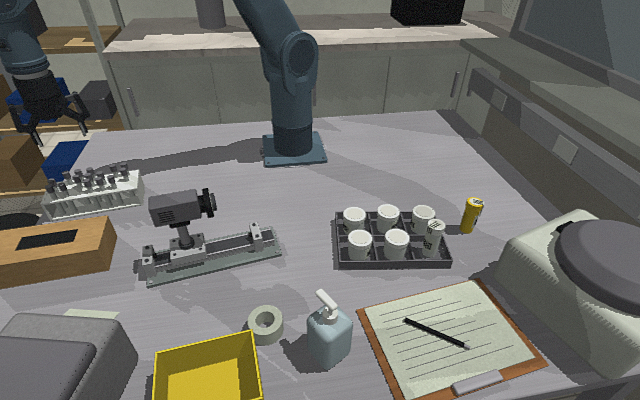

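Top: the only white slim capped jar is in the tray's far-left compartment, at top (239,170) / scene (434,235). The yellow one at top (193,193) / scene (472,215) stands outside the tray and is the look-alike. The camera is at top (435,196) on its rail (360–466). I'll confirm in enlarged crops.

```bash
python3 - <<'E'
from h import *
crop('top0',210,150,330,240,6,'c1'); crop('top0',350,170,475,240,6,'c2')
a=cv2.imread('pics/c1.png');b=cv2.imread('pics/c2.png')
crop('scene0',120,170,300,300,4,'c3'); crop('scene0',320,190,460,280,5,'c4')
# stack scene crops / top crops
def st(x,y,o):
    w=max(x.shape[1],y.shape[1]); z=np.zeros((x.shape[0]+y.shape[0],w,3),np.uint8); z[:x.shape[0],:x.shape[1]]=x; z[x.shape[0]:,:y.shape[1]]=y; cv2.imwrite(o,z); print(z.shape)
crop('top0',225,155,325,235,4,'t1');crop('top0',350,175,475,235,5,'t2')
st(cv2.imread('pics/t2.png'),cv2.resize(cv2.imread('pics/t1.png')[0:300],None,fx=1,fy=1),'pics/st1.png')
E
```

```text
(600, 625, 3)
```

View pics/c2.png

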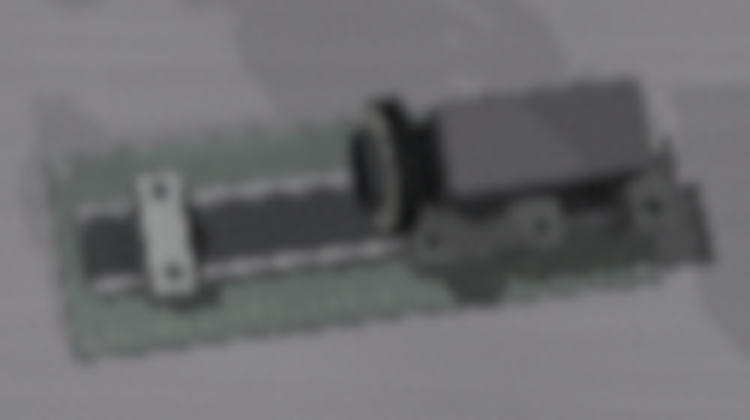

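View pics/c4.png

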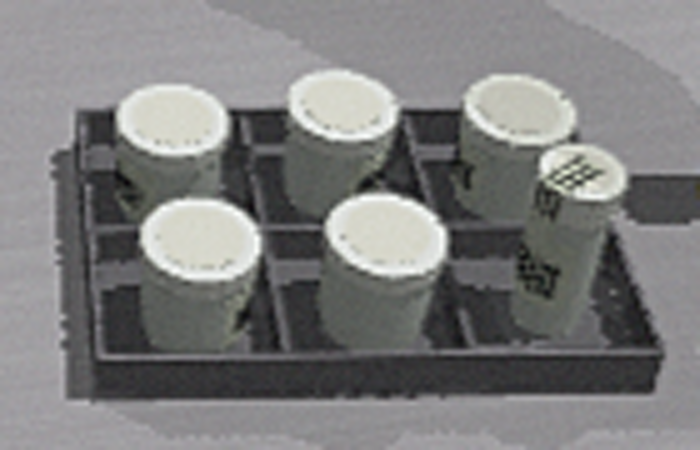

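View pics/c1.png

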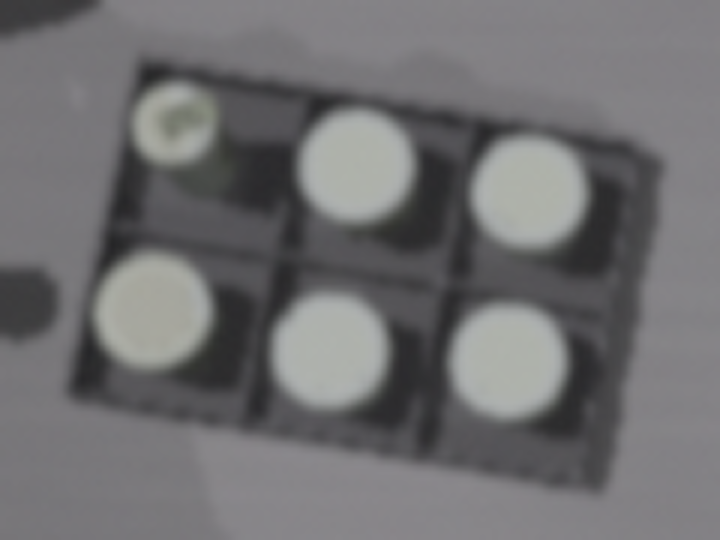

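Crop c4 shows the frosted white jar in the tray, with its seal strip on the cap at c4 (575,172) and label bars at (540,270), low-left. It is the target. The housing top in c2 has corners at about (440,103),(638,80),(652,165),(440,198). Next I measure.

```bash
python3 - <<'E'
from h import *
T=np.load('pics/top0.npz');S=np.load('pics/scene0.npz')
f=lambda x,y,z:ray(T,350+x/6,170+y/6,z)
print('housing',[f(*c,.201).round(3).tolist() for c in[(440,103),(638,80),(652,165),(440,198)]])
print('stop',[f(*c,.056).round(3).tolist() for c in[(137,178),(180,172),(195,290),(150,297)]])
print('plate',[f(*c,.010).round(3).tolist() for c in[(50,158),(80,358),(715,262)]])
print('jar top',ray(T,210+175/6,150+123/6,.104), ray(S,320+584/5,190+173/5,.104))
g=lambda x,y,z:ray(T,210+x/6,150+y/6,z)
print('tray',[g(*c,.03).round(3).tolist() for c in[(145,62),(660,158),(600,490),(72,395)]])
print('cups',[g(*c,.066).round(3).tolist() for c in[(357,166),(153,310),(330,350)]])
a=cv2.resize(T['p'][160:182,228:252][:,:,::-1],None,fx=16,fy=16,interpolation=cv2.INTER_CUBIC)
b=cv2.resize(S['p'][215:260,415:450][:,:,::-1],None,fx=11,fy=11,interpolation=cv2.INTER_CUBIC)
z=np.zeros((500,780,3),np.uint8);z[:a.shape[0],:a.shape[1]]=a;z[:b.shape[0],390:390+b.shape[1]]=b
cv2.imwrite('pics/j.png',np.clip(z*1.3,0,255))
E
```

```text
housing [[0.517, -0.264, 0.201], [0.53, -0.358, 0.201], [0.489, -0.364, 0.201], [0.471, -0.263, 0.201]]
stop [[0.505, -0.135, 0.056], [0.508, -0.158, 0.056], [0.446, -0.166, 0.056], [0.442, -0.142, 0.056]]
plate [[0.523, -0.093, 0.01], [0.414, -0.11, 0.01], [0.475, -0.453, 0.01]]
jar top [0.57771012 0.28312367 0.104     ] [0.58264505 0.28744905 0.104     ]
tray [[0.63, 0.315, 0.03], [0.583, 0.033, 0.03], [0.402, 0.061, 0.03], [0.446, 0.343, 0.03]]
cups [[0.566, 0.193, 0.066], [0.486, 0.296, 0.066], [0.467, 0.203, 0.066]][ WARN:0@1.002] global loadsave.cpp:1063 imwrite_ Unsupported depth image for selected encoder is fallbacked to CV_8U.
```

View pics/j.png

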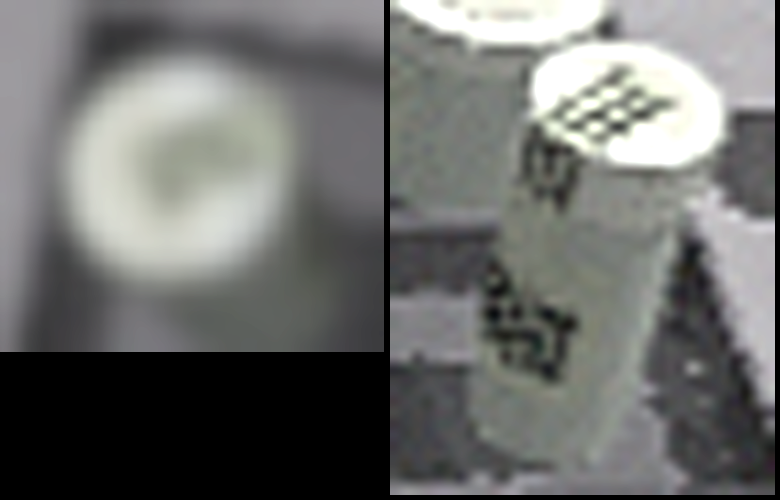

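```bash
python3 - <<'E'
from h import *
T=np.load('pics/top0.npz');S=np.load('pics/scene0.npz')
def rect(s,c,h,n):
    w=np.array([[c[0]+h,c[1]+h],[c[0]+h,c[1]-h],[c[0]-h,c[1]-h],[c[0]-h,c[1]+h]])
    p=np.float32([proj(s,np.r_[q,.104]) for q in w]); H=cv2.getPerspectiveTransform(p,np.float32([[0,0],[n,0],[n,n],[0,n]]))
    return cv2.warpPerspective(s['p'][:,:,::-1].copy(),H,(n,n),flags=cv2.INTER_CUBIC)
z=np.zeros((600,800,3),np.uint8)
b=cv2.resize(S['p'][180:295,130:300][:,:,::-1],None,fx=4,fy=3.3,interpolation=cv2.INTER_CUBIC); z[:b.shape[0],:b.shape[1]]=b
a=rect(S,(.5826,.2874),.03,210); c=rect(T,(.5777,.2831),.03,210)
z[385:595,0:210]=a;z[385:595,230:440]=c
cv2.imwrite('pics/k.png',z); print(b.shape)
E
```

```text
(380, 680, 3)
```

View pics/k.png

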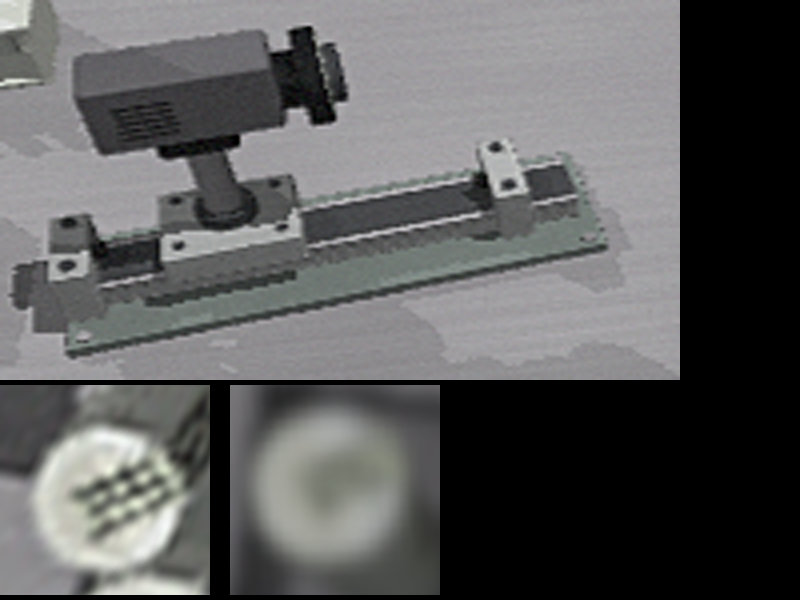

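```bash
cat > fit.py <<'E'
from h import *
from scipy.optimize import least_squares as LS
T=np.load('pics/top0.npz');S=np.load('pics/scene0.npz')
k=lambda x,y:((x+.5)/4+129.5,(y+.5)/3.3+179.5); t=lambda x,y:((x+.5)/6+349.5,(y+.5)/6+169.5)
P=[(S,k(67,350),(.055,-.16,.01)),(S,k(607,243),(.055,.16,.01)),(S,k(572,155),(-.055,.16,.01)),
   (T,t(50,158),(.055,.16,.01)),(T,t(80,358),(-.055,.16,.01))]
def w(p,l): c,s=np.cos(p[2]),np.sin(p[2]); return np.array([p[0]+c*l[0]-s*l[1],p[1]+s*l[0]+c*l[1],l[2]])
r=lambda p,P:np.concatenate([proj(a,w(p,l))-u for a,u,l in P])
def do(P):
    s=LS(r,[.47,-.27,.14],args=(P,)); return s.x
if __name__=='__main__':
    for Q in(P,P[:3],P[3:]): x=do(Q); print(x.round(4),np.degrees(x[2]).round(1),r(x,Q).round(1))
    p=do(P)
    inv=lambda q:(lambda d:(np.cos(p[2])*d[0]+np.sin(p[2])*d[1],-np.sin(p[2])*d[0]+np.cos(p[2])*d[1]))(q[:2]-p[:2])
    for a,u in[(T,x)for x in[t(440,103),t(638,80),t(652,165),t(440,198)]]+[(S,x)for x in[k(265,30),k(283,68),k(75,57)]]: print('hous',np.round(inv(ray(a,*u,.201)),4))
    for u in[k(527,180),k(490,185),k(477,147),k(507,140)]: print('stop',np.round(inv(ray(S,*u,.056)),4))
    for u in[k(302,228),k(162,258),k(295,178),k(160,197)]: print('carr',np.round(inv(ray(S,*u,.058)),4))
E
python3 fit.py
```

```text
[ 0.4965 -0.2552  0.1571] 9.0 [-0.5 -0.  -0.   0.1 -1.1 -1.  -1.  -0.3 -0.9 -0.4]
[ 0.4974 -0.2539  0.151 ] 8.6 [-0.1 -0.1  0.5  0.6 -0.3 -0.6]
[ 0.4948 -0.2585  0.1537] 8.8 [ 0.  0. -0. -0.]
hous [ 0.0203 -0.0105]
hous [ 0.0188 -0.1063]
hous [-0.0228 -0.1051]
hous [-0.025  -0.0024]
hous [-0.0182 -0.0065]
hous [ 0.0274 -0.0005]
hous [-0.0193 -0.1056]
stop [0.0187 0.1206]
stop [0.0168 0.0977]
stop [-0.0281  0.0977]
stop [-0.0302  0.1176]
carr [ 0.028  -0.0165]
carr [ 0.0323 -0.0954]
carr [-0.0267 -0.0157]
carr [-0.0316 -0.0951]
```

Emit:
arm_command --series '[[[0,0,0],[0,0,-0.232]],[[0,0,0],[0,0,-0.232]],[[0,0,0],[0,0,-0.232]],[[0,0,0],[0,0,-0.232]],[[0,0,0],[0,0,-0.232]],[[0,0,0],[0,0,-0.232]],[[0,0,0],[0,0,-0.232]],[[0,0,0],[0,0,0]]]' --claw 1

```text
time_s: 1.1
position: [0.2823, -0.5851, 0.2308]
tcp_rot: [-2.045, -2.384, -0.001]
ft_force: [0.1, 0.4, 0.7]
finger_gap: -0.006
```

```bash
cat >> h.py <<'E'
from scipy.spatial.transform import Rotation as Ro
STN=(0.4965,-0.2555,0.154)
def stn(x,y,p=STN): c,s=np.cos(p[2]),np.sin(p[2]); return p[0]+c*x-s*y,p[1]+s*x+c*y
def go(x,y,z):
    o=get_obs();R=Ro.from_rotvec(o['tcp_rot']).as_matrix(); d=R.T@(np.array([x,y,z])-o['position'])
    print('t',round(o['time_s'],2),'pos',o['position'].round(4),'yawJaw',np.degrees(np.arctan2(R[1,1],R[0,1])).round(2),'tilt',np.degrees(np.arccos(-R[2,2])).round(2))
    print('target',x,y,z,'shift FS',(d/.3).round(3),'F',o['ft_force'].round(1),'gap',o['finger_gap'])
E
python3 -c "
from h import *
go(*stn(0,-.150),.231)"
```

```text
t 1.1 pos [ 0.2823 -0.5851  0.2308] yawJaw 8.75 tilt 0.06
target 0.5195088016102491 -0.40372481252631154 0.231 shift FS [ 0.477  0.873 -0.   ] F [0.1 0.4 0.7] gap -0.005778270046327322
```

Emit:
arm_command --series '[[[0.095,0.175,0],[0,0,0]],[[0.095,0.175,0],[0,0,0]],[[0.096,0.175,0],[0,0,0]],[[0.095,0.174,0],[0,0,0]],[[0.096,0.174,0],[0,0,0]],[[0,0,0],[0,0,0]],[[0,0,0.1],[0,0,0]],[[0,0,0.1],[0,0,0]]]'

```text
time_s: 2.1
position: [0.5187, -0.4045, 0.1706]
tcp_rot: [2.048, 2.381, -0.002]
ft_force: [0.3, -1.1, -0.6]
finger_gap: 0.001
```

Emit:
arm_command --series '[[[0.04,0,0],[0,0,0]],[[0.04,0,0],[0,0,0]],[[0.03,0,0],[0,0,0]],[[0.03,0,0],[0,0,0]],[[0.03,0,0],[0,0,0]]]'

```text
time_s: 2.72
position: [0.5122, -0.3539, 0.1726]
tcp_rot: [2.042, 2.383, -0.0]
ft_force: [0.9, -3.3, 2.2]
finger_gap: -0.002
```

```bash
python3 -c "
from h import *
go(*stn(0,-.0),.171)
take('scene','s1')
o=get_obs();print(o['ft_force'],o['moment'])
crop('s1',110,150,310,300,4,'s1c')"
```

```text
t 2.73 pos [ 0.5122 -0.3539  0.1726] yawJaw 8.81 tilt 0.19
target 0.4965 -0.2555 0.171 shift FS [ 0.332 -0.002  0.005] F [ 0.9 -3.3  2.2] gap -0.0022844054848740764
[ 0.02595605 -0.37629367  1.64369487] [-0.23055643 -0.04195104  0.0473906 ]
```

View pics/s1c.png

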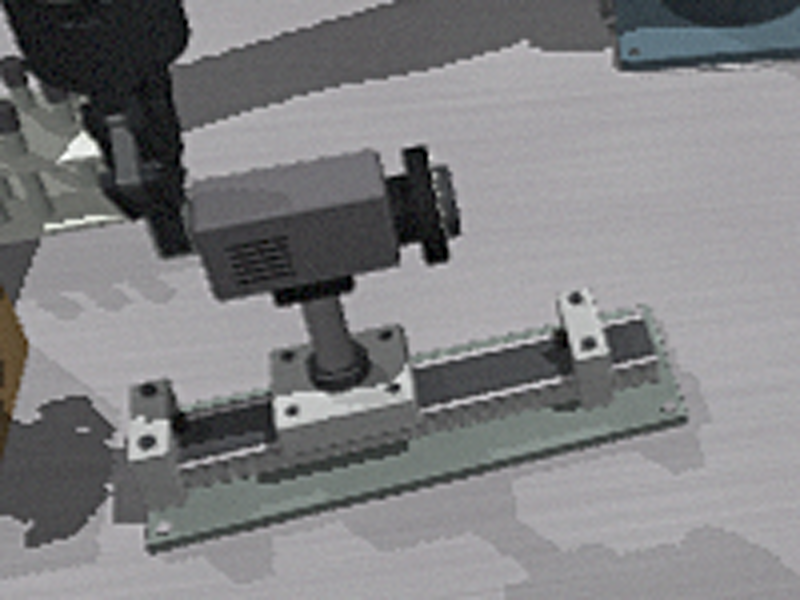

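The picture shows the shut fingers at crop (180,230), touching the middle of the housing's back. The gap to the front stop is still about 150 crop pixels. I'll keep pushing.

Emit:
arm_command --series '[[[0.04,0,0],[0,0,0]],[[0.04,0,0],[0,0,0]],[[0.04,0,0],[0,0,0]],[[0.04,0,0],[0,0,0]],[[0.04,0,0],[0,0,0]],[[0.04,0,0],[0,0,0]],[[0.03,0,0],[0,0,0]],[[0.01,0,0],[0,0,0]]]'

```text
time_s: 3.78
position: [0.4982, -0.2693, 0.171]
tcp_rot: [-2.042, -2.386, 0.0]
ft_force: [-0.9, -3.0, 0.9]
finger_gap: -0.001
```

Emit:
arm_command --series '[[[0.01,0,0],[0,0,0]],[[0.01,0,0],[0,0,0]],[[0.01,0,0],[0,0,0]]]'

```text
time_s: 4.15
position: [0.4977, -0.2659, 0.1712]
tcp_rot: [2.043, 2.379, -0.004]
ft_force: [6.3, -19.0, -10.6]
finger_gap: -0.004
```

Emit:
arm_command --series '[[[0.01,0,0],[0,0,0]],[[0.01,0,0],[0,0,0]]]'

```text
time_s: 4.4
position: [0.4977, -0.2659, 0.1714]
tcp_rot: [2.042, 2.369, -0.008]
ft_force: [11.9, -33.0, -19.2]
finger_gap: 0.0
```

Hard stop found: the position holds while the force rises. Back off.

Emit:
arm_command --series '[[[-0.03,0,0],[0,0,0]],[[-0.06,0,0],[0,0,0]],[[-0.05,0,-0.15],[0,0,0]],[[0,0,-0.2],[0,0,0]],[[0,0,0],[0,0,0]]]'

```text
time_s: 5.03
position: [0.5056, -0.2978, 0.281]
tcp_rot: [2.038, 2.381, 0.004]
ft_force: [-0.1, 0.4, -0.7]
finger_gap: -0.0
```

```bash
python3 -c "
from h import *
go(.5,-.2,.28)
S=take('scene','s2');T=take('top','t2')
a=cv2.resize(S['pixels'][165:285,150:300][:,:,::-1],None,fx=4,fy=4,interpolation=cv2.INTER_CUBIC)
crop('s2',150,165,300,255,5,'s2c')
crop('t2',345,170,475,240,6,'t2c')
b=cv2.imread('pics/t2c.png')[:, :]; c=cv2.imread('pics/s2c.png')
z=np.zeros((600,780,3),np.uint8); b=cv2.resize(b,(520,280)); b=b[:,:]; z[:320,:600]=cv2.resize(c,(600,360))[:320]; z[320:600,:520]=b
cv2.imwrite('pics/m2.png',z)"
```

```text
t 5.03 pos [ 0.5056 -0.2978  0.281 ] yawJaw 8.87 tilt 0.47
target 0.5 -0.2 0.28 shift FS [0.325 0.032 0.002] F [-0.1  0.4 -0.7] gap -0.00040007744261748264
```

View pics/m2.png

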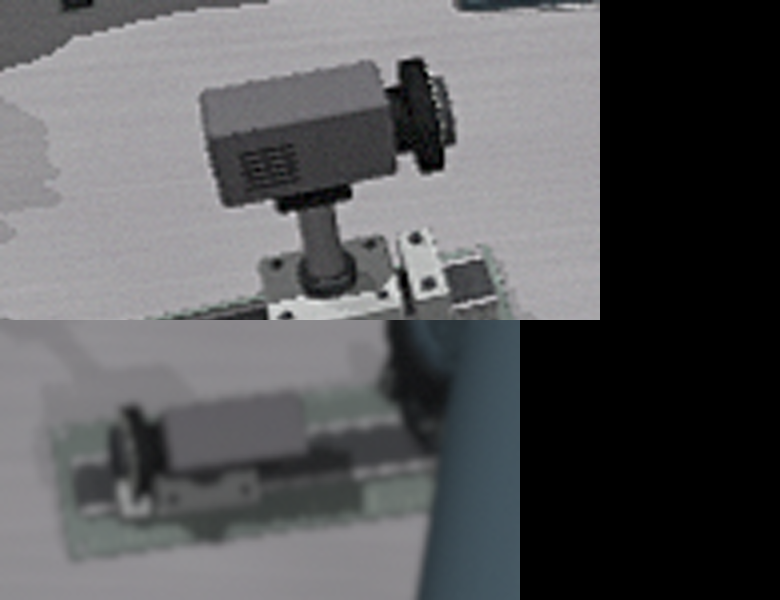

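Carriage sits against the front stop (scene crop ~(400,280)), camera intact. Now I measure the final camera position from both views.

```bash
cat > m.py <<'E'
from fit import *
P0=STN
T2=np.load('pics/t2.npz');S2=np.load('pics/s2.npz')
k2=lambda x,y:((x+.5)/4+149.5,(y+.5)/4+164.5); t2=lambda x,y:((x+.5)/4+344.5,(y-320+.5)/4+169.5)
L=[(.023,.05),(.023,-.05),(-.023,-.05),(-.023,.05)]
A=[(T2,t2(*c),(*l,.201)) for c,l in zip([(167,407),(303,393),(305,450),(168,472)],L)]
B=[(S2,k2(*c),(*l,.201)) for c,l in zip([(393,115),(213,137),(203,92),(375,62)],L)]
for Q in(A+B,A,B):
    x=do(Q); c,s=np.cos(P0[2]),np.sin(P0[2]);d=x[:2]-P0[:2]
    print('cam',x.round(4),np.degrees(x[2]).round(1),'station coords',round(c*d[0]+s*d[1],4),round(-s*d[0]+c*d[1],4),r(x,Q).round(1))
E
python3 m.py
python3 -c "
from fit import *
T2=np.load('pics/t2.npz')"
```

```text
cam [ 0.4887 -0.2045  0.1331] 7.6 station coords 0.0001 0.0516 [-2.1 -0.9 -1.5 -1.2  0.5  0.3 -0.1 -1.4 -0.7 -2.7 -2.1 -0.2 -0.8 -1.
  0.8 -0.8]
cam [ 0.4864 -0.2067  0.1314] 7.5 station coords -0.0025 0.0498 [-1.3 -0.2 -0.7 -0.4  1.3  1.1  0.7 -0.6]
cam [ 0.4932 -0.2027  0.1351] 7.7 station coords 0.0048 0.0527 [ 0.2 -1.6 -1.4  1.  -0.2  0.1  1.6  0.2]
```

Emit:
arm_command --series '[[[0,0,0],[0,0,-0.146]],[[0,0,0],[0,0,-0.146]],[[0,0,0],[0,0,0]]]' --claw -1

```text
time_s: 5.5
position: [0.5018, -0.2963, 0.2745]
tcp_rot: [-1.756, -2.601, -0.0]
ft_force: [-0.3, -0.3, -0.3]
finger_gap: 0.634
```

```bash
python3 -c "
from h import *
go(.580,.285,.20)"
```

```text
t 5.5 pos [ 0.5018 -0.2963  0.2745] yawJaw 21.96 tilt 0.2
target 0.58 0.285 0.2 shift FS [1.699 0.967 0.252] F [-0.3 -0.3 -0.3] gap 0.6341314577732005
```

Emit:
arm_command --series '[[[0.17,0.097,0],[0,0,0]],[[0.17,0.097,0],[0,0,0]],[[0.17,0.097,0],[0,0,0]],[[0.17,0.097,0],[0,0,0]],[[0.17,0.097,0],[0,0,0]],[[0.17,0.097,0],[0,0,0]],[[0.17,0.097,0],[0,0,0]],[[0.17,0.097,0],[0,0,0]]]'

```text
time_s: 6.5
position: [0.5654, 0.1702, 0.2753]
tcp_rot: [-1.76, -2.601, 0.002]
ft_force: [1.0, 0.3, -0.3]
finger_gap: 0.998
```

Emit:
arm_command --series '[[[0.17,0.096,0],[0,0,0]],[[0.17,0.095,0.1],[0,0,0]],[[0,0,0.15],[0,0,0]],[[0,0,0.1],[0,0,0]],[[0,0,0],[0,0,0]],[[0,0,0],[0,0,0]]]'

```text
time_s: 7.25
position: [0.5808, 0.2822, 0.1737]
tcp_rot: [1.758, 2.603, 0.002]
ft_force: [-0.3, -0.1, 0.5]
finger_gap: 1.004
```

```bash
python3 -c "
from h import *
go(.580,.285,.071)
take('scene','s3'); crop('s3',350,130,510,250,5,'s3c')"
```

```text
t 7.25 pos [0.5808 0.2822 0.1737] yawJaw 21.93 tilt 0.06
target 0.58 0.285 0.071 shift FS [0.01  0.001 0.342] F [-0.3 -0.1  0.5] gap 1.0038573439177945
```

View pics/s3c.png

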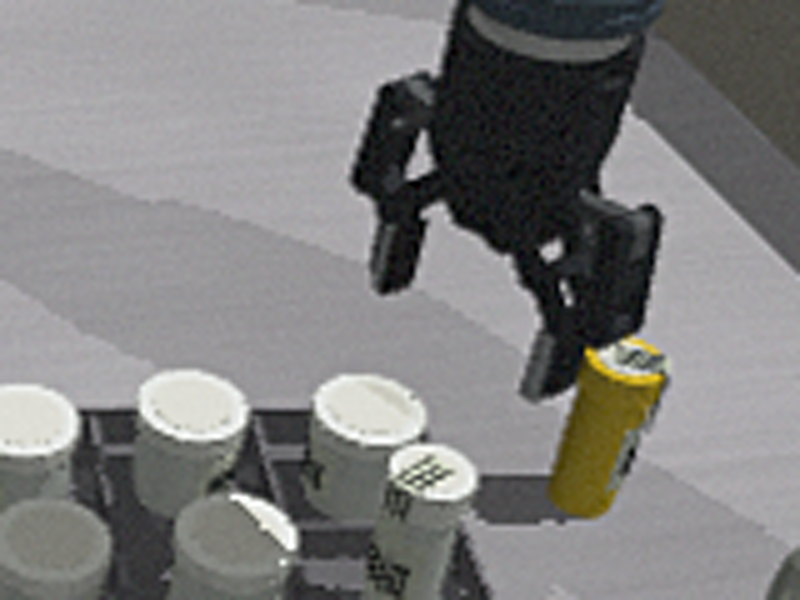

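```bash
python3 -c "
from h import *
S=np.load('pics/s3.npz'); o=get_obs(); p=o['position'];R=Ro.from_rotvec(o['tcp_rot']).as_matrix()
for s in(-1,0,1): print(proj(S,p+[0,0,.013]+R[:,1]*.0425*s))
print(ray(S,350+433/5,130+473/5,.104))
"
```

```text
[428.56337015 187.83999772]
[441.92151486 197.31387027]
[456.18948212 207.4330078 ]
[0.58256586 0.2869669  0.104     ]
```

The gripper hangs above the jar (cap at crop (433,473)), and the projected finger tips match the picture to about 1 px. The yellow jar is off to the right and clear of the tips. Going down.

Emit:
arm_command --series '[[[0.012,0.005,0.1],[0,0,0]],[[0,0,0.1],[0,0,0]],[[0,0,0.08],[0,0,0]],[[0,0,0.06],[0,0,0]],[[0,0,0],[0,0,0]],[[0,0,0],[0,0,0]]]'

```text
time_s: 8.05
position: [0.5812, 0.2862, 0.0721]
tcp_rot: [1.757, 2.603, 0.003]
ft_force: [0.7, -0.3, 0.5]
finger_gap: 1.0
```

Emit:
arm_command --series '[[[0,0,0],[0,0,0]],[[0,0,0],[0,0,0]],[[0,0,0],[0,0,0]],[[0,0,0],[0,0,0]],[[0,0,0],[0,0,0]],[[0,0,0],[0,0,0]],[[0,0,0],[0,0,0]],[[0,0,0],[0,0,0]]]' --claw 1 --grip_force 30

```text
time_s: 9.05
position: [0.5806, 0.2859, 0.0713]
tcp_rot: [1.757, 2.604, 0.001]
ft_force: [-1.0, -0.5, 6.2]
finger_gap: 0.481
```

Emit:
arm_command --series '[[[0,0,-0.03],[0,0,0]],[[0,0,-0.08],[0,0,0]],[[0,0,-0.1],[0,0,0]],[[0,0,-0.1],[0,0,0]],[[0,0,-0.098],[0,0,0]],[[0,0,0],[0,0,0]]]'

```text
time_s: 9.8
position: [0.5817, 0.2866, 0.1958]
tcp_rot: [1.756, 2.602, 0.007]
ft_force: [-0.4, -0.2, -0.8]
finger_gap: 0.479
```

```bash
python3 -c "
from h import *
go(.4553,.0167,.1935)"
```

```text
t 9.8 pos [0.5817 0.2866 0.1958] yawJaw 21.98 tilt 0.27
target 0.4553 0.0167 0.1935 shift FS [-0.677 -0.728  0.004] F [-0.4 -0.2 -0.8] gap 0.4791483075796225
```

Emit:
arm_command --series '[[[-0.06,-0.065,0],[0,0,0]],[[-0.11,-0.118,0],[0,0,0]],[[-0.113,-0.122,0],[0,0,0]],[[-0.113,-0.122,0],[0,0,0]],[[-0.113,-0.122,0],[0,0,0]],[[-0.108,-0.114,0.004],[0,0,0]],[[-0.06,-0.065,0],[0,0,0]],[[0,0,0],[0,0,0]]]'

```text
time_s: 10.8
position: [0.4524, 0.0132, 0.191]
tcp_rot: [-1.761, -2.6, 0.004]
ft_force: [-0.1, 0.4, -1.3]
finger_gap: 0.483
```

Emit:
arm_command --series '[[[0,0,0],[0,0,-0.2]],[[0,0,0],[0,0,-0.2]],[[0,0,0],[0,0,-0.2]],[[0,0,0],[0,0,-0.2]],[[0,0,0],[0,0,-0.2]],[[0,0,0],[0,0,-0.2]],[[0,0,0],[0,0,-0.1]],[[0,0,0],[0,0,0]]]'

```text
time_s: 11.8
position: [0.454, 0.0167, 0.1916]
tcp_rot: [-0.26, -3.13, -0.002]
ft_force: [0.2, 0.5, -0.5]
finger_gap: 0.477
```

```bash
python3 -c "
from h import *
go(.4553,.0167,.1935)
S=take('scene','s4')
o=get_obs();p=o['position'];j=p+[0,0,-.0783]
S=np.load('pics/s4.npz')
u=proj(S,j+[0,0,.05]);print('expected jar axis px: base',proj(S,j-[0,0,.044+.0]),'label mid axis',proj(S,j),u)
x,y=(u-[40,30]).astype(int); print(x,y); crop('s4',x,y,x+80,y+75,8,'s4c')"
```

```text
t 11.8 pos [0.454  0.0167 0.1916] yawJaw 80.52 tilt 0.07
target 0.4553 0.0167 0.1935 shift FS [-0.004  0.001 -0.006] F [ 0.2  0.5 -0.5] gap 0.4774476763432794
expected jar axis px: base [317.58066655 213.1702945 ] label mid axis [317.64589287 200.06982985] [317.72478443 184.2247522 ]
277 154
```

View pics/s4c.png

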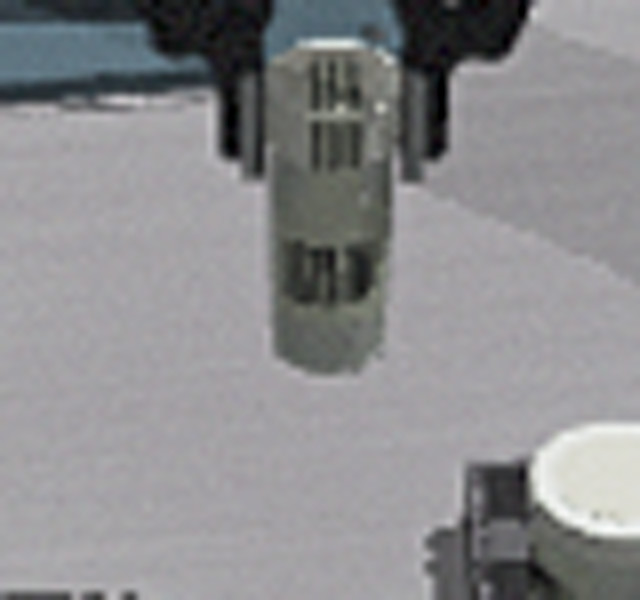

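The picture shows the label bars (crop 285–372) centred between the body edges (273–388), and the strip centred on the cap. So the label faces this camera within about 2°, and jaw yaw ≈ jar yaw. Now I turn back to the station heading.

Emit:
arm_command --series '[[[0,0,0],[0,0,0.2]],[[0,0,0],[0,0,0.2]],[[0,0,0],[0,0,0.2]],[[0,0,0],[0,0,0.2]],[[0,0,0],[0,0,0.2]],[[0,0,0],[0,0,0.2]],[[0,0,0],[0,0,0.2]],[[0,0,-0.006],[0,0,0.2]]]'

```text
time_s: 12.85
position: [0.454, 0.0162, 0.1935]
tcp_rot: [-2.058, -2.373, -0.0]
ft_force: [-0.0, 0.5, -1.2]
finger_gap: 0.481
```

Emit:
arm_command --series '[[[0,0,0],[0,0,0]],[[0,0,0],[0,0,0]]]'

```text
time_s: 13.1
position: [0.454, 0.0159, 0.1936]
tcp_rot: [-2.047, -2.383, 0.0]
ft_force: [0.7, -0.5, -1.3]
finger_gap: 0.485
```

```bash
python3 -c "
from h import *
S=np.load('pics/s4.npz')
j=np.array([.454,.0167,0]); d=np.array([.986,-.168,0])
print('s4: label mid px expected',proj(S,j+d*.019+[0,0,.1683]),'seen',(277+328.5/8,154+272/8),'bottom front',proj(S,j+d*.019+[0,0,.1243]),'seen',(277+330/8,154+373/8))
go(.4553,.0167,.1935)
S=take('scene','s5');T=take('top','t5')
a=cv2.resize(S['pixels'][150:260,180:345][:,:,::-1],None,fx=4,fy=4,interpolation=cv2.INTER_CUBIC)[:400]
b=cv2.resize(T['pixels'][170:220,300:460][:,:,::-1],None,fx=4,fy=4,interpolation=cv2.INTER_CUBIC)
z=np.zeros((600,660,3),np.uint8); z[:400,:660]=a; z[400:,:640]=b; cv2.imwrite('pics/f.png',z)"
```

```text
s4: label mid px expected [317.8067099  187.14616281] seen (318.0625, 188.0) bottom front [317.73321471 201.32973046] seen (318.25, 200.625)
t 13.1 pos [0.454  0.0159 0.1936] yawJaw 8.65 tilt 0.01
target 0.4553 0.0167 0.1935 shift FS [0.002 0.005 0.   ] F [ 0.7 -0.5 -1.3] gap 0.4851785701587514
```

View pics/f.png

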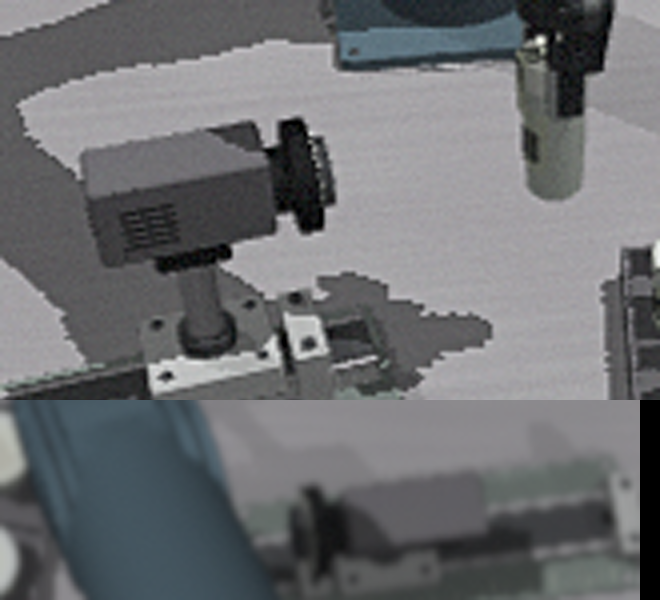

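The final view shows the jar upright at (553,130), bars on the lens side, lens glass at about (325,172). I check the lens prediction against the pixels.

```bash
python3 - <<'E'
from fit import *
S5=np.load('pics/s5.npz');T5=np.load('pics/t5.npz')
cp=(.4885,-.2048,.15)
f=lambda l:np.array([*stn(l[0],l[1],cp),l[2]])
def sc(u): return ((u[0]+.5-180)*4-.5,(u[1]+.5-150)*4-.5)
def tc(u): return ((u[0]+.5-300)*4-.5,(u[1]+.5-170)*4-.5+400)
print('lens exp',np.round(sc(proj(S5,f((0,.085,.17))))),'top',np.round(tc(proj(T5,f((0,.085,.17))))))
for y in(.06,.075): print('ring top/bot/left/right',y,[np.round(sc(proj(S5,f(l)))) .tolist()for l in((0,y,.204),(0,y,.136),(.034,y,.17),(-.034,y,.17))],[np.round(tc(proj(T5,f(l)))).tolist() for l in((.034,y,.17),(-.034,y,.17))])
L=[(.023,.05),(.023,-.05),(-.023,-.05),(-.023,.05)]
print('housing exp',[np.round(sc(proj(S5,f((*l,.201))))).tolist() for l in L],[np.round(tc(proj(T5,f((*l,.201))))).tolist() for l in L])
E
```

```text
lens exp [329. 172.] top [290. 530.]
ring top/bot/left/right 0.06 [[280.0, 133.0], [293.0, 225.0], [297.0, 215.0], [277.0, 147.0]] [[317.0, 480.0], [331.0, 572.0]]
ring top/bot/left/right 0.075 [[306.0, 128.0], [318.0, 220.0], [324.0, 210.0], [301.0, 143.0]] [[297.0, 483.0], [311.0, 574.0]]
housing exp [[270.0, 163.0], [85.0, 197.0], [79.0, 149.0], [257.0, 118.0]] [[339.0, 485.0], [477.0, 467.0], [488.0, 530.0], [349.0, 548.0]]
```

```bash
python3 - <<'E'
from h import *
a=np.load('pics/scene0.npz')['p'].astype(int);b=np.load('pics/s5.npz')['p'].astype(int)
d=abs(a-b).max(2)[195:270,330:425]; print('tray diff frac>60 (excl jar cell):',(d>60).mean())
o=get_obs(); print(o['qd'].round(3),o['finger_gap'],o['position'])
print(job_done())
E
```

```text
tray diff frac>60 (excl jar cell): 0.002245614035087719
[ 0.004 -0.     0.002 -0.001  0.001  0.001 -0.007] 0.4833567527525427 [0.45392364 0.01569688 0.19361335]
the job is handed in; nothing more can be done
None
```

The job is handed in: the camera is home and the jar is being held in front of the lens, upright and steady. It took about 13 s of the 54 s allowed.

**What I did**
- I pushed the camera by its back face to the front stop. Its position held while the push force rose from 3 N to about 40 N in total (33 N along world y), and the picture shows the carriage against the stop. I then backed off.
- I took the white jar by its cap, lifted it straight out of the tray and carried it to the viewing point. I left the yellow look-alike alone.

**Last checks**

| Check | Result |
|---|---|
| Jar axis ahead of `camera_top` | 223.6 mm (224 mm wanted) |
| Sideways offset | about 1 mm |
| Label middle height | about 170 mm |
| Gripper tilt | about 0° |
| Label to jaws | lined up within about 2°, seen by turning the label to the scene camera |
| Arm movement at hand-in | joints nearly still (under 0.01 rad/s) |
| Cups | almost no change in the tray picture (0.2% of pixels, jar's compartment left out) |

**What disagreed**
- **Rail heading:** the plate gives about 8.8° and the camera housing about 7.6°. I used 8.6°, so the label could be about 1° off square, which could mean about 4 mm sideways.
- **Camera position:** the two views differ by about 7 mm sideways for the camera housing, and I used a value between them. The final check of the lens agreed within about 1 pixel.
- **Push force:** the total contact force at the stop reached about 40 N at the fingers. That sits right at the 40 N limit set for the arm and gripper body, if it is also applied to the fingers.

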